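Slide the specimen plate under the imaging bridge

ROBOT

A 7-joint arm with a two-finger parallel gripper is mounted at the origin on the work surface. World frame = base frame: x ahead of the robot, y to its left, z up, the work surface at z = 0. Lengths are in mm, angles in rad, forces in N, time in s.
With the tool pointing down it reaches from about 350 to 900 mm from the base axis. Payload 19.9 kg.
Tool frame: the origin (TCP) lies midway between the tips of the shut fingers; the grasp point (between the pads) lies 19 mm behind it; z points along the fingers, y is the line along which they close (so a half turn about z gives the same grasp; the last joint's range is limited). The gripper opens to 94 mm and grips with 3 to 60 N. Pads are 16 mm wide; open, the fingers measure 119 mm over their backs; the gripper's body (75 mm by 177 mm) begins 78 mm behind the grasp point.
Start: joints at [-1.319, 0.417, -0.01, 1.614, 0.005, 1.111, -0.053], TCP at [180.985, 598.2, 205.425] pointing down, gripper open.
Joint ranges: [-2.81, 2.81], [-0.39, 2.02], [-1.27, 1.25], [0.06, 2.57], [-1.19, 4.33], [0.19, 2], [-2.82, 2.82]. Speed limits (rad/s): [1.89, 1.89, 2.39, 2.39, 3.01, 3.01, 3.01].

INTERFACE

Orientations are given as a unit quaternion [w, x, y, z].
In Python, from station import get_obs, camera, camera_info, hand_in gives the robot as it stands. The module is installed in compiled form; this text tells all that it offers.
- The arm moves only by the tool carry_out, never from a script. Its argument "increments" is a list of rows, each an object with "dp": the shift along the tool's x, y, z each as a share of 0.15 m, from -1 to 1, a list of three; "turn": the turn, a rotation vector about the tool's x, y, z each as a share of 45 degrees, from -1 to 1, a list of three. A call has 1 to 8 rows; each row is the pose to reach, as a shift and turn from the pose commanded when the call began, along the tool's axes at that moment; what a row does not reach only later rows make up. A row lasts 1/12 s, in which the tool goes at most 41.7 mm and 7.16 degrees, less where a joint would pass 70% of its speed; a pose out of reach is approached as far as the arm can. A call with a number of a shift or a turn outside -1 to 1 is refused whole. A call with a gripper value outside its range is refused whole. "jaw" is the closure, from -1 (fully open) to 1 (shut), set as the call begins (left out, the last holds). The fingers move at their own pace and stop on an object; "grip_force" is the grip in N (left out, the last holds). Time passes only in rows, so rows that repeat a pose let the fingers close. It gives the time, the measured TCP pose, the force, the opening and the grip force at its end, in the units of the state.
- get_obs(): the state, without advancing time (a new reading comes with each control period).
- camera(name): name is "scene" or "top" or "wrist"; returns the picture (480x640x3 uint8, red, green, blue); there is no depth.
- camera_info(name): a dict with "K" (3x3 intrinsics, pixels), "position" and "orientation" of the camera in the world; the wrist camera has in their place "mount" (4x4, takes a point from camera to tool coordinates, whose origin is the TCP and whose axes are the flange's). Camera axes: x right, y up, looking along -z (the intrinsics and any distortion apply to the point x, -y, -z); pixel columns grow to the right and rows downward; lengths in mm; the calibration is good to about 2 mm. A picture is of the moment at which its call begins: read the wrist's pose just before it. camera_info takes no time and is no camera call.
- hand_in(): hands the job in; it is judged then, once.
The state is a dict: "t": time; "q": joint angles; "joint_velocities": joint speeds; "tau": joint torques, N m; "tcp_pos": TCP position; "eef_rot": TCP orientation; "ft_force": force on the tool from outside, world axes, zero at the start; "wrist_torque": the same for the moment, N m; "width": opening from 0.0 (shut) to 1.0 (fully open); "finger_force": force on a finger pad.
Only numpy, scipy, OpenCV 4.12 (cv2) and the standard library are available. Lean on these libraries where they do the work, as an engineer would, in place of code of your own. Each camera call takes 0.05 s, during which the arm holds its last target. There are 200 camera calls.

TASK

Push the flat specimen plate (the slab with the key in black foam) along the bench into the low imaging bridge until it lies square and central beneath it, midway between the legs and with its two ends sticking out equally on either side. Push it gently with the fingertips or the outside of the fingers: keep it flat on the bench, never lift, tip or carry it. Do not knock or ram the bridge, leave everything else where it stands, and finish with the hand clear.

Things in the scene. Friction and masses are not known exactly. Their poses are not given: they have to be found in the camera images.
- plate: loose flat specimen plate of plain steel with a black foam top in which a brass key is sunk: 110 mm along its x, 160 mm along its y (long axis), 16 mm high, about 0.3 to 0.65 kg. A solid slab with upright sides, lying flat on the bench; origin at the centre of its underside. It starts to the left or right of the bridge (y side), its long axis within about 15 degrees of the passage's direction and its centre up to 30 mm off the passage's centre line
- bridge: low imaging bridge screwed to the bench: a grey beam 190 mm along its x, 60 mm along its y, from 22 mm to 42 mm above the bench (bolt heads to 47 mm), on two aluminium legs 25 mm wide at its two x ends. The passage between the legs is 140 mm wide, 22 mm high and runs along the bridge's y, open at both ends. Origin on the bench at the centre of the passage; nothing tall stands on it
- deep_box: open-topped steel box, 90 x 120 mm and 42 mm high (too tall to pass the bridge); it stands on the other side of the bridge from the plate. Bystander; origin at the centre of its underside
- jar: closed glass jar with black cap, 48 mm across, 45 mm high, just beyond the bridge's far leg. Bystander; origin under its centre
- vial: small amber vial, 26 mm across, 50 mm high, standing on the robot's side of the bridge's near leg. Bystander; origin under its centre
- torch: black torch standing on its head, 42 mm across, 125 mm high, at the back. Bystander; origin under its centre
- spray: white bottle, 60 mm across, 170 mm high, at the back. Bystander; origin under its centre
- brush: brush 170 mm long lying near the robot's base on its left. Bystander
- loupe: black loupe, 44 mm across, 36 mm high, near the robot's base on its right. Bystander; origin under its centre
Mind the look-alikes: they are no part of the job. There is more than one size of the plate; the one meant has the size given above.

How it is judged:
By the outcome, as a careful person would: the job done as asked, in the order asked, and still so for the second after the job is handed in, with the robot touching nothing.
It also fails if it takes over 51 s, if anything falls off the work surface, if the arm or the gripper's body presses on something with over 40 N, if the wrist force passes 120 N, or if a joint passes its speed limit or range.

## Working session

There is one attempt and no reset: what is moved stays moved. The work goes in short steps, Python scripts to look and compute and a tool call to move; the robot and the scene stay as the last step left them, time stands still between calls to the robot, and variables do not carry over. Pictures are saved under pics/ and viewed, at most 10 in all, crops included, and the job is handed in when it is done.

Besides the shell and the picture viewer there is one more tool, called in YAML: its name, and indented under it one key for each argument. carry_out: Moves the arm, as the interface text tells. Its arguments: {"type":"object","properties":{"increments":{"type":"array"},"jaw":{"type":"number"},"grip_force":{"type":"number"}},"required":["increments"]}

```bash
mkdir -p pics
python3 - <<'E'
from station import *
import cv2
for n in ("top","scene"):
    cv2.imwrite(f"pics/{n}0.png",camera(n)[:,:,::-1]); print(n,camera_info(n))
print(camera_info("wrist")); print(get_obs())
E
```

```text
top {'K': array([[433.13422932,   0.        , 326.09230244],
       [  0.        , 433.13422932, 249.74232181],
       [  0.        ,   0.        ,   1.        ]]), 'position': array([448.0262749 , -35.24489239, 910.42681175]), 'orientation': array([ 0.70621004,  0.04724123, -0.02834184, -0.70585578])}
scene {'K': array([[623.1749994 ,   0.        , 322.43535162],
       [  0.        , 623.1749994 , 232.84290933],
       [  0.        ,   0.        ,   1.        ]]), 'position': array([1128.70242383, -786.4981147 ,  865.22874094]), 'orientation': array([0.85153362, 0.40255751, 0.14101075, 0.30488344])}
{'K': array([[388.38775185,   0.        , 313.84766421],
       [  0.        , 388.38775185, 235.70473918],
       [  0.        ,   0.        ,   1.        ]]), 'mount': array([[ 3.11222077e-04,  9.67753107e-01,  2.51900430e-01,
         7.23470192e+01],
       [ 9.99999712e-01, -1.26997273e-04, -7.47596906e-04,
         2.23660200e-01],
       [-6.91498561e-04,  2.51900590e-01, -9.67752869e-01,
        -1.78752499e+02],
       [ 0.00000000e+00,  0.00000000e+00,  0.00000000e+00,
         1.00000000e+00]])}
{'t': 0.1, 'q': array([-1.31850814,  0.41791635, -0.01030288,  1.61412034,  0.00468566,
        1.11071192, -0.05300688]), 'joint_velocities': array([ 1.37311098e-05, -8.68285775e-04,  4.84655969e-04, -2.91573825e-03,
       -1.31739632e-03, -5.94564081e-04, -7.07051696e-04]), 'tau': array([ 2.27957251e-03, -8.52570391e+01,  6.40506931e-01, -4.26692605e+01,
       -4.88484500e-02,  1.63977529e-02,  4.50121843e-05]), 'tcp_pos': array([180.89328422, 597.88334945, 204.88388145]), 'eef_rot': array([-4.57812801e-05,  1.46369005e-01,  9.89229899e-01, -5.64151918e-04]), 'ft_force': array([-0.22478926,  0.21639171, -0.14842599]), 'wrist_torque': array([ 0.00471505, -0.01379928,  0.00949199]), 'finger_force': 0.0, 'width': 1.0003106547998937}
```

View pics/top0.png

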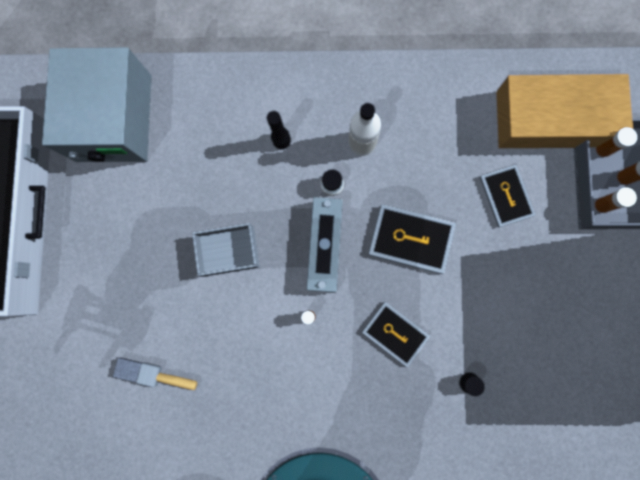

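View pics/scene0.png

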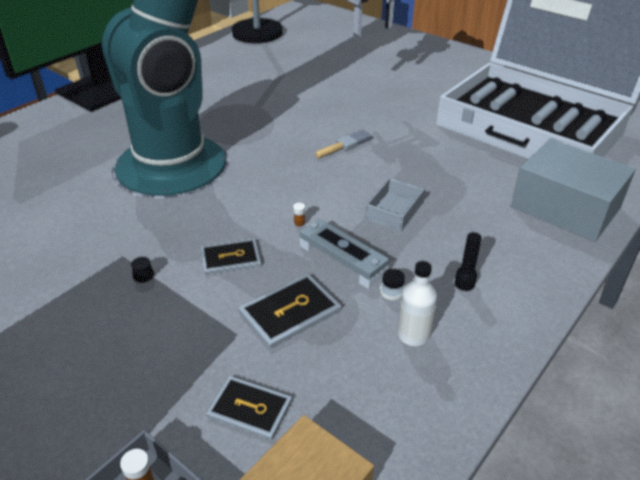

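The top view shows three key plates: a large one at (411,239) and two small ones at (507,195) and (395,334). The bridge is at (323,245), with the jar at (332,181), the vial at (307,318) and the box at (225,250). I'll take the large plate and check its size.

```bash
cat > h.py <<'E'
import numpy as np, cv2
from scipy.spatial.transform import Rotation as R
from station import *
def cam(n,o=None):
    i=camera_info(n)
    if n=="wrist":
        o=o or get_obs(); q=o["eef_rot"]; M=R.from_quat(q,scalar_first=True).as_matrix()
        return i["K"],M@i["mount"][:3,:3],M@i["mount"][:3,3]+o["tcp_pos"]
    return i["K"],R.from_quat(i["orientation"],scalar_first=True).as_matrix(),i["position"]
def ray(c,px,z):
    K,M,p=c; px=np.atleast_2d(px).astype(float)
    d=np.c_[(px[:,0]-K[0,2])/K[0,0],-(px[:,1]-K[1,2])/K[1,1],-np.ones(len(px))]@M.T
    return p+d*((z-p[2])/d[:,2])[:,None]
def proj(c,P):
    K,M,p=c; v=(np.atleast_2d(P)-p)@M
    return np.c_[K[0,2]+K[0,0]*v[:,0]/-v[:,2],K[1,2]-K[1,1]*v[:,1]/-v[:,2]]
def rect(w): # world points -> centre, size, angle of long side (deg from x)
    (c,s,a)=cv2.minAreaRect(w[:,:2].astype(np.float32))
    if s[0]<s[1]: s=s[::-1]; a+=90
    return np.round(c,1),np.round(s,1),round((a+90)%180-90,2)
E
python3 - <<'E'
from h import *
for n in ("top","scene"):
    im=cv2.imread(f"pics/{n}0.png"); c=cam(n)
    m=(im.max(2)<45).astype(np.uint8)*255
    for k in cv2.findContours(m,cv2.RETR_EXTERNAL,cv2.CHAIN_APPROX_NONE)[0]:
        if cv2.contourArea(k)<80: continue
        k=cv2.convexHull(k)[:,0]; x=k.mean(0).round()
        print(n,x,"z16",rect(ray(c,k,16)),"z42",rect(ray(c,k,42)))
im=cv2.imread("pics/top0.png"); cv2.imwrite("pics/c1.png",cv2.resize(im[160:380,180:470],None,fx=2.7,fy=2.7,interpolation=cv2.INTER_CUBIC))
c=cam("top")
for nm,px,z in (("jarcap",(332,181),45),("vial",(307.5,317.5),50),("bolt1",(326.5,204),47),("bolt2",(321.5,286),47)): print(nm,ray(c,px,z).round(1))
E
```

```text
top [471. 384.] z16 (array([ 273.7, -300.6]), array([47.7, 38.2]), 44.67) z42 (array([ 278.8, -292.9]), array([46.3, 37.1]), 44.67)
top [395. 332.] z16 (array([ 371.9, -153. ]), array([96.2, 60.6]), 52.74) z42 (array([ 374.1, -149.6]), array([93.4, 58.9]), 52.74)
top [323. 261.] z16 (array([522.4,  -5. ]), array([48.1, 24.3]), -4.15) z42 (array([520.2,  -5.9]), array([46.7, 23.6]), -4.15)
top [324. 226.] z16 (array([591.2,  -9.6]), array([47.8, 24.3]), -3.84) z42 (array([587. , -10.3]), array([46.4, 23.6]), -3.84)
top [411. 240.] z16 (array([ 567.9, -189.2]), array([136.9,  87.3]), 75.04) z42 (array([ 564.4, -184.7]), array([132.9,  84.8]), 75.04)
top [ 36. 219.] z16 (array([625.1, 610.6]), array([110.9,  29.4]), 0.8) z42 (array([620. , 591.8]), array([107.6,  28.5]), 0.8)
top [332. 180.] z16 (array([692.3, -22.3]), array([38.9, 36. ]), -0.27) z42 (array([685.2, -22.7]), array([37.8, 34.9]), -0.27)
top [511. 196.] z16 (array([ 658.3, -389.6]), array([95.7, 60.2]), 17.88) z42 (array([ 652.2, -379.3]), array([93. , 58.5]), 17.88)
top [ 97. 156.] z16 (array([747.8, 470.3]), array([75.8,
[... 1755 characters left out ...]
]), array([378.7, 188.2]), 0.22)
scene [173.  70.] z16 (array([-408.7,  357.3]), array([345.4, 143.8]), -60.14) z42 (array([-361.7,  322.3]), array([334.8, 139.4]), -60.14)
scene [68. 80.] z16 (array([-720.5,  129.8]), array([737.6, 316.9]), -28.42) z42 (array([-663.9,  101.8]), array([715. , 307.2]), -28.42)
scene [257.  30.] z16 (array([-411. ,  739.7]), array([213.9, 169.2]), -44.43) z42 (array([-363.8,  692.9]), array([207.4, 164. ]), -44.43)
scene [189.  12.] z16 (array([-735.7,  707.9]), array([239.5,  34.7]), -48.5) z42 (array([-678.6,  662.1]), array([232.1,  33.6]), -48.5)
jarcap [[682.3 -23.8  45. ]]
vial [[406.3  24.2  50. ]]
bolt1 [[634.1 -12.7  47. ]]
bolt2 [[468.2  -3.   47. ]]
```

View pics/c1.png

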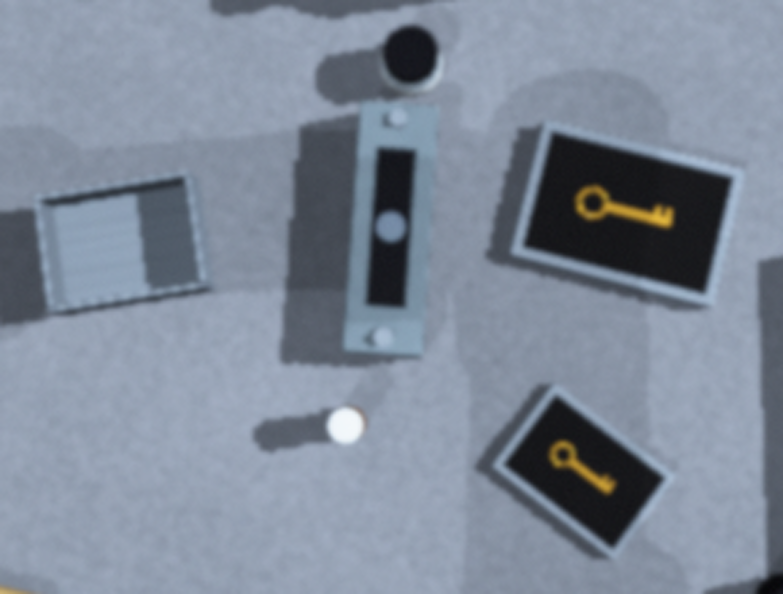

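The crop confirms the large plate: foam 137×87 mm plus a rim gives 160×110. Its centre is about (568,-190), long axis at 75.2°. The bridge centre is about (553,-9), with its passage axis at 86.3°. Plan: push the far long side with two fingers to square the plate and centre it sideways, then push its end. Moving now.

carry_out:
  increments:
    - {"dp": [-0.213, -0.188, 0], "turn": [0, 0, -0.073]}
    - {"dp": [-0.427, -0.376, 0], "turn": [0, 0, -0.146]}
    - {"dp": [-0.64, -0.564, 0], "turn": [0, 0, -0.22]}
    - {"dp": [-0.853, -0.752, 0], "turn": [0, 0, -0.291]}
    - {"dp": [-0.853, -0.752, 0], "turn": [0, 0, -0.291]}
  jaw: -1

```text
t: 0.52
tcp_pos: [275.1, 447.3, 205.4]
eef_rot: [0.001, 0.034, 0.999, -0.001]
ft_force: [1.1, 0.4, -0.6]
width: 1.0
finger_force: 0.0
```

carry_out:
  increments:
    - {"dp": [-0.145, -0.204, 0], "turn": [0, 0, 0]}
    - {"dp": [-0.29, -0.408, 0], "turn": [0, 0, 0]}
    - {"dp": [-0.435, -0.612, 0], "turn": [0, 0, 0]}
    - {"dp": [-0.58, -0.816, 0], "turn": [0, 0, 0]}

```text
t: 0.85
tcp_pos: [350.1, 323.7, 205.4]
eef_rot: [-0.0, 0.033, 0.999, -0.0]
ft_force: [0.7, 0.7, 0.4]
width: 0.999
finger_force: 0.0
```

carry_out:
  increments:
    - {"dp": [-0.145, -0.204, 0], "turn": [0, 0, 0]}
    - {"dp": [-0.29, -0.408, 0], "turn": [0, 0, 0]}
    - {"dp": [-0.435, -0.612, 0], "turn": [0, 0, 0]}
    - {"dp": [-0.58, -0.816, 0], "turn": [0, 0, 0]}

```text
t: 1.18
tcp_pos: [429.0, 195.8, 205.5]
eef_rot: [0.0, 0.033, 0.999, 0.0]
ft_force: [0.4, 1.1, -0.0]
width: 1.001
finger_force: 0.0
```

carry_out:
  increments:
    - {"dp": [-0.145, -0.204, 0], "turn": [0, 0, 0]}
    - {"dp": [-0.29, -0.408, 0], "turn": [0, 0, 0]}
    - {"dp": [-0.435, -0.612, 0], "turn": [0, 0, 0]}
    - {"dp": [-0.58, -0.816, 0], "turn": [0, 0, 0]}

```text
t: 1.52
tcp_pos: [507.8, 68.0, 205.5]
eef_rot: [0.0, 0.033, 0.999, -0.0]
ft_force: [-0.0, 1.4, 0.3]
width: 1.002
finger_force: 0.0
```

carry_out:
  increments:
    - {"dp": [-0.145, -0.204, 0], "turn": [0, 0, 0]}
    - {"dp": [-0.29, -0.408, 0], "turn": [0, 0, 0]}
    - {"dp": [-0.435, -0.612, 0], "turn": [0, 0, 0]}
    - {"dp": [-0.58, -0.816, 0], "turn": [0, 0, 0]}

```text
t: 1.85
tcp_pos: [586.7, -59.7, 205.3]
eef_rot: [-0.0, 0.032, 0.999, -0.0]
ft_force: [0.8, 1.7, 0.3]
width: 0.998
finger_force: 0.0
```

carry_out:
  increments:
    - {"dp": [-0.145, -0.204, 0], "turn": [0, 0, 0]}
    - {"dp": [-0.29, -0.408, 0], "turn": [0, 0, 0]}
    - {"dp": [-0.435, -0.612, 0], "turn": [0, 0, 0]}
    - {"dp": [-0.58, -0.816, 0], "turn": [0, 0, 0]}
    - {"dp": [-0.58, -0.816, 0], "turn": [0, 0, 0]}
    - {"dp": [-0.58, -0.816, 0], "turn": [0, 0, 0]}

```text
t: 2.35
tcp_pos: [664.8, -188.0, 204.3]
eef_rot: [-0.001, 0.034, 0.999, -0.0]
ft_force: [-0.8, 0.1, 0.0]
width: 1.002
finger_force: 0.0
```

Run:
```python
from h import *
o=get_obs(); im=camera("wrist")[:,:,::-1]; cv2.imwrite("pics/w1.png",im)
print(o["t"],o["tcp_pos"],R.from_quat(o["eef_rot"],scalar_first=True).as_matrix().round(4))
```

```text
2.35 [ 664.77302578 -188.04845387  204.3097346 ] [[-9.977e-01  6.810e-02 -1.600e-03]
 [ 6.810e-02  9.977e-01 -9.000e-04]
 [ 1.500e-03 -1.000e-03 -1.000e+00]]
```

View pics/w1.png

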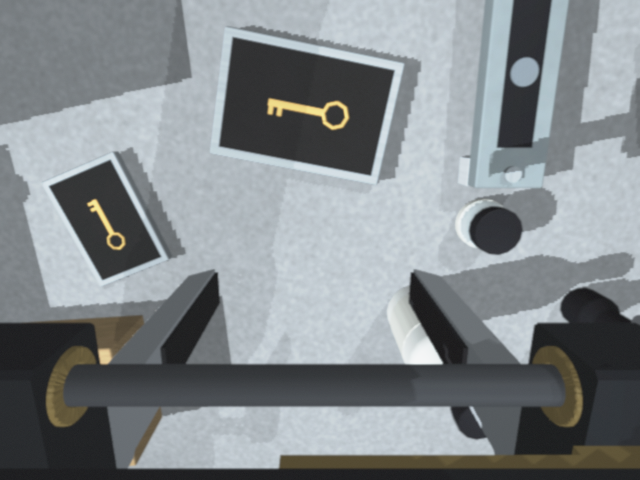

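The wrist view shows the plate at (310,110), the bridge's far part at (525,90) and the jar at (495,228). The fingers sit beyond the plate's far long side. I'll refine both poses from this picture.

Run:
```python
from h import *
im=cv2.imread("pics/w1.png"); c=cam("wrist")
m=(im.max(2)<75).astype(np.uint8)*255; m=cv2.morphologyEx(m,cv2.MORPH_OPEN,np.ones((5,5)))
for k in cv2.findContours(m,cv2.RETR_EXTERNAL,cv2.CHAIN_APPROX_NONE)[0]:
    if cv2.contourArea(k)<800: continue
    k=cv2.convexHull(k)[:,0]; x=k.mean(0).round()
    if x[1]<260: print(x,cv2.boundingRect(k),"z16",rect(ray(c,k,16)),"z42",rect(ray(c,k,42)))
print("plate corners",ray(c,[(228,26),(407,62),(377,183),(211,152)],16).round(1)[:,:2])
print("bolt",ray(c,(513,175),47),"mid",ray(c,(525,72),42),"beam end corners",ray(c,[(472,186),(544,184)],42).round(1))
```

```text
[494. 229.] (470, 207, 51, 46) z16 (array([693.7, -10.8]), array([50.1, 43.4]), 60.37) z42 (array([686.5, -22.9]), array([46.6, 40.4]), 60.37)
[102. 219.] (53, 163, 105, 114) z16 (array([ 660.6, -387.4]), array([99.7, 63.8]), 18.07) z42 (array([ 655.8, -372.8]), array([92.7, 59.3]), 18.07)
[512. 105.] (499, 80, 40, 67) z16 (array([586.3,   4.4]), array([57.3, 30.5]), -3.16) z42 (array([586.7,  -8.7]), array([53.2, 28.3]), -3.16)
[304. 101.] (221, 39, 171, 134) z16 (array([ 569.3, -188.3]), array([141.4,  91.8]), 75.49) z42 (array([ 571. , -187.8]), array([131.4,  85.3]), 75.49)
[527.  36.] (508, 0, 42, 64) z16 (array([519.3,   8.6]), array([49.3, 30.3]), -3.66) z42 (array([524.5,  -4.9]), array([45.8, 28.2]), -3.66)
plate corners [[ 497.6 -248.7]
 [ 536.3  -95.7]
 [ 640.4 -124.6]
 [ 601.6 -277.2]]
bolt [[637.26140272 -12.41785073  47.        ]] mid [[554.28740976  -5.32822124  42.        ]] beam end corners [[645.2 -45.3  42. ]
 [647.6  17.8  42. ]]
```

carry_out:
  increments:
    - {"dp": [0, 0, 0.2], "turn": [0, 0, 0]}
    - {"dp": [0, 0, 0.4], "turn": [0, 0, 0]}
    - {"dp": [0, 0, 0.6], "turn": [0, 0, 0]}
    - {"dp": [0, 0, 0.8], "turn": [0, 0, 0]}
    - {"dp": [0, 0, 1], "turn": [0, 0, 0]}

```text
t: 2.82
tcp_pos: [664.8, -184.0, 54.5]
eef_rot: [0.0, 0.032, 0.999, 0.0]
ft_force: [0.5, -0.0, 0.1]
width: 1.001
finger_force: 0.0
```

carry_out:
  increments:
    - {"dp": [0, 0, 0.1], "turn": [0, 0, 0]}
    - {"dp": [0, 0, 0.2], "turn": [0, 0, 0]}
    - {"dp": [0, 0, 0.25], "turn": [0, 0, 0]}
    - {"dp": [0, 0, 0.3], "turn": [0, 0, 0]}
    - {"dp": [0, 0, 0.3], "turn": [0, 0, 0]}

```text
t: 3.23
tcp_pos: [664.9, -185.6, 10.1]
eef_rot: [-0.0, 0.033, 0.999, 0.0]
ft_force: [0.3, -0.2, 1.1]
width: 1.002
finger_force: 0.0
```

carry_out:
  increments:
    - {"dp": [0.025, 0, 0], "turn": [0, 0, 0]}
    - {"dp": [0.05, 0, 0], "turn": [0, 0, 0]}
    - {"dp": [0.075, 0, 0], "turn": [0, 0, 0]}
    - {"dp": [0.1, 0, 0], "turn": [0, 0, 0]}
    - {"dp": [0.125, 0, 0], "turn": [0, 0, 0]}
    - {"dp": [0.15, 0, 0], "turn": [0, 0, 0]}
    - {"dp": [0.175, 0, 0], "turn": [0, 0, 0]}
    - {"dp": [0.2, 0, 0], "turn": [0, 0, 0]}

```text
t: 3.9
tcp_pos: [634.9, -183.8, 10.7]
eef_rot: [0.0, 0.033, 0.999, 0.0]
ft_force: [2.9, 1.3, 1.0]
width: 1.004
finger_force: 0.8
```

carry_out:
  increments:
    - {"dp": [0.025, 0, 0], "turn": [0, 0, 0]}
    - {"dp": [0.05, 0, 0], "turn": [0, 0, 0]}
    - {"dp": [0.075, 0, 0], "turn": [0, 0, 0]}
    - {"dp": [0.1, 0, 0], "turn": [0, 0, 0]}
    - {"dp": [0.125, 0, 0], "turn": [0, 0, 0]}
    - {"dp": [0.145, 0, 0], "turn": [0, 0, 0]}
    - {"dp": [0.16, 0, 0], "turn": [0, 0, 0]}
    - {"dp": [0.16, 0, 0], "turn": [0, 0, 0]}

```text
t: 4.57
tcp_pos: [610.5, -182.5, 10.5]
eef_rot: [-0.0, 0.033, 0.999, -0.0]
ft_force: [-0.3, 0.0, 0.1]
width: 0.999
finger_force: 0.0
```

```bash
cat > m.py <<'E'
from h import *
import sys
B=np.array([553,-8.]); a=np.deg2rad(-3.75); V=np.array([np.cos(a),np.sin(a)]); U=np.array([-V[1],V[0]])
bf=lambda p:(np.round((np.asarray(p)[:2]-B)@V,1),np.round((np.asarray(p)[:2]-B)@U,1))
o=get_obs(); print("tcp",bf(o["tcp_pos"]),o["tcp_pos"].round(1),"t",o["t"])
for n in sys.argv[2:]:
    c=cam(n,o); im=camera(n)[:,:,::-1]; cv2.imwrite(f"pics/{n}_{sys.argv[1]}.png",im)
    m=(im.max(2)<(75 if n=="wrist" else 45)).astype(np.uint8)*255
    for k in cv2.findContours(m,cv2.RETR_EXTERNAL,cv2.CHAIN_APPROX_NONE)[0]:
        if cv2.contourArea(k)<200: continue
        h=cv2.convexHull(k)[:,0]; r=rect(ray(c,h,16))
        if 60<r[1][0]<160 and 40<r[1][1]<110: print(n,h.mean(0).round(),r,"v,u",bf(r[0]),"turn off",r[2]-86.25)
E
python3 m.py 1 wrist top scene
```

```text
tcp (np.float64(68.8), np.float64(-170.3)) [ 610.5 -182.5   10.5] t 4.5667
wrist [242. 159.] (array([ 545.2, -199.3]), array([142.7,  92.5]), 86.27) v,u (np.float64(4.7), np.float64(-191.4)) turn off 0.01999999999999602
top [381. 204.] (array([ 637.6, -126.3]), array([65.7, 40.6]), -6.13) v,u (np.float64(92.2), np.float64(-112.5)) turn off -92.38
top [512. 199.] (array([ 658.1, -389.7]), array([94. , 58.6]), 18.0) v,u (np.float64(129.8), np.float64(-374.0)) turn off -68.25
scene [246. 405.] (array([ 663.4, -396.4]), array([96.6, 59.9]), 18.07) v,u (np.float64(135.6), np.float64(-380.3)) turn off -68.18
scene [263. 315.] (array([ 542.5, -237.4]), array([85.6, 64.1]), -4.0) v,u (np.float64(4.5), np.float64(-229.6)) turn off -90.25
scene [305. 293.] (array([ 568.6, -150.2]), array([87.7, 48.5]), -37.42) v,u (np.float64(24.9), np.float64(-140.9)) turn off -123.67
scene [229. 253.] (array([ 376.6, -160.5]), array([95.1, 55.2]), 52.29) v,u (np.float64(-166.0), np.float64(-163.7)) turn off -33.96
scene [321. 247.] (array([517. , -35.6]), array([115.2,  83.8]), 52.65) v,u (np.float64(-34.1), np.float64(-29.9)) turn off -33.6
```

View pics/scene_1.png

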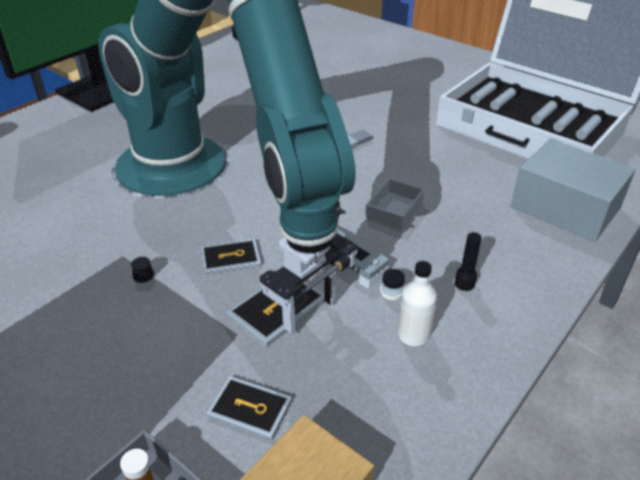

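carry_out:
  increments:
    - {"dp": [0.01, 0, 0], "turn": [0, 0, 0]}
    - {"dp": [0.02, 0, 0], "turn": [0, 0, 0]}
    - {"dp": [0.03, 0, 0], "turn": [0, 0, 0]}
    - {"dp": [0.03, 0, 0], "turn": [0, 0, 0]}
    - {"dp": [-0.05, 0, 0], "turn": [0, 0, 0]}
    - {"dp": [-0.15, 0, 0], "turn": [0, 0, 0]}
    - {"dp": [-0.15, 0, -0.2], "turn": [0, 0, 0]}
    - {"dp": [-0.15, 0, -0.45], "turn": [0, 0, 0]}

```text
t: 5.38
tcp_pos: [632.0, -183.3, 75.9]
eef_rot: [-0.003, 0.032, 0.999, 0.0]
ft_force: [0.6, -0.1, 0.7]
width: 1.0
finger_force: 0.0
```

carry_out:
  increments:
    - {"dp": [0, -0.15, -0.2], "turn": [0, 0, 0.15]}
    - {"dp": [0, -0.3, -0.3], "turn": [0, 0, 0.3]}
    - {"dp": [0, -0.45, -0.3], "turn": [0, 0, 0.45]}
    - {"dp": [0, -0.6, -0.3], "turn": [0, 0, 0.6]}
    - {"dp": [0.1, -0.75, -0.3], "turn": [0, 0, 0.75]}
    - {"dp": [0.2, -0.9, -0.3], "turn": [0, 0, 0.9]}
    - {"dp": [0.3, -0.9, -0.3], "turn": [0, 0, 1]}
    - {"dp": [0.3, -0.9, -0.3], "turn": [0, 0, 1]}

```text
t: 6.05
tcp_pos: [576.7, -317.5, 123.0]
eef_rot: [-0.001, 0.417, 0.909, -0.0]
ft_force: [-0.7, -0.2, -0.3]
width: 1.0
finger_force: 0.0
```

carry_out:
  increments:
    - {"dp": [0, 0, 0], "turn": [0, 0, 0.15]}
    - {"dp": [0, 0, 0], "turn": [0, 0, 0.3]}
    - {"dp": [0, 0, 0], "turn": [0, 0, 0.45]}
    - {"dp": [0, 0, 0], "turn": [0, 0, 0.6]}
    - {"dp": [0, 0, 0], "turn": [0, 0, 0.75]}
    - {"dp": [0, 0, 0], "turn": [0, 0, 0.9]}
    - {"dp": [0, 0, 0], "turn": [0, 0, 1]}
    - {"dp": [0, 0, 0], "turn": [0, 0, 1]}
  jaw: -0.3

```text
t: 6.72
tcp_pos: [580.4, -314.7, 122.7]
eef_rot: [-0.0, 0.73, 0.683, -0.0]
ft_force: [-0.7, -0.5, -0.8]
width: 0.653
finger_force: 0.0
```

```bash
python3 m.py 2 wrist top; python3 -c "
from h import *
o=get_obs();print(o['q'].round(2),o['width'],R.from_quat(o['eef_rot'],scalar_first=True).as_matrix().round(4))"
```

```text
tcp (np.float64(47.4), np.float64(-304.3)) [ 580.4 -314.7  122.7] t 6.7167
wrist [223.  86.] (array([ 540.3, -211.6]), array([116.9,  92.6]), 86.2) v,u (np.float64(0.6), np.float64(-204.0)) turn off -0.04999999999999716
top [411. 250.] (array([ 540.2, -198.3]), array([139.8,  87.6]), 85.6) v,u (np.float64(-0.3), np.float64(-190.7)) turn off -0.6500000000000057
top [500. 180.] (array([ 697.1, -372. ]), array([76.1, 53.7]), 24.5) v,u (np.float64(167.6), np.float64(-353.8)) turn off -61.75
[-0.07  0.69  0.78  1.61 -0.54  1.07  0.8 ] 0.6492224547394696 [[ 6.030e-02  9.982e-01 -3.000e-04]
 [ 9.982e-01 -6.030e-02  1.000e-04]
 [ 0.000e+00 -3.000e-04 -1.000e+00]]
```

View pics/wrist_2.png

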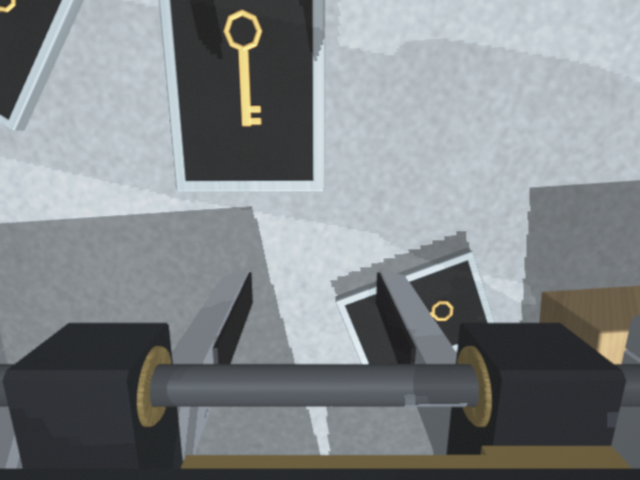

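The wrist view shows the plate above centre, square, at v≈0, u≈-191. The hand is behind its tail end but 47 mm too far in +v, so I'll shift, lower and then push.

carry_out:
  increments:
    - {"dp": [0, -0.16, 0], "turn": [0, 0, 0.006]}
    - {"dp": [0, -0.316, 0], "turn": [0, 0, 0.006]}
    - {"dp": [0, -0.316, 0.2], "turn": [0, 0, 0.006]}
    - {"dp": [0, -0.316, 0.4], "turn": [0, 0, 0.006]}
    - {"dp": [0, -0.316, 0.58], "turn": [0, 0, 0.006]}
    - {"dp": [0, -0.316, 0.68], "turn": [0, 0, 0.006]}
    - {"dp": [0, -0.316, 0.75], "turn": [0, 0, 0.006]}
    - {"dp": [0, -0.316, 0.75], "turn": [0, 0, 0.006]}

```text
t: 7.48
tcp_pos: [532.0, -312.2, 9.2]
eef_rot: [-0.001, 0.731, 0.683, -0.0]
ft_force: [-0.9, -0.8, -0.3]
width: 0.648
finger_force: 0.0
```

carry_out:
  increments:
    - {"dp": [0.03, 0, 0], "turn": [0, 0, 0]}
    - {"dp": [0.06, 0, 0], "turn": [0, 0, 0]}
    - {"dp": [0.09, 0, 0], "turn": [0, 0, 0]}
    - {"dp": [0.12, 0, 0], "turn": [0, 0, 0]}
    - {"dp": [0.15, 0, 0], "turn": [0, 0, 0]}
    - {"dp": [0.18, 0, 0], "turn": [0, 0, 0]}
    - {"dp": [0.21, 0, 0], "turn": [0, 0, 0]}
    - {"dp": [0.24, 0, 0], "turn": [0, 0, 0]}

```text
t: 8.15
tcp_pos: [535.2, -276.5, 10.8]
eef_rot: [0.0, 0.731, 0.682, -0.0]
ft_force: [0.3, -3.2, 2.0]
width: 0.648
finger_force: 1.3
```

carry_out:
  increments:
    - {"dp": [0.03, 0, 0], "turn": [0, 0, 0]}
    - {"dp": [0.06, 0, 0], "turn": [0, 0, 0]}
    - {"dp": [0.09, 0, 0], "turn": [0, 0, 0]}
    - {"dp": [0.12, 0, 0], "turn": [0, 0, 0]}
    - {"dp": [0.15, 0, 0], "turn": [0, 0, 0]}
    - {"dp": [0.18, 0, 0], "turn": [0, 0, 0]}
    - {"dp": [0.21, 0, 0], "turn": [0, 0, 0]}
    - {"dp": [0.24, 0, 0], "turn": [0, 0, 0]}

```text
t: 8.82
tcp_pos: [537.5, -240.3, 10.5]
eef_rot: [0.0, 0.731, 0.682, -0.0]
ft_force: [-0.1, -2.0, 2.1]
width: 0.649
finger_force: 1.4
```

```bash
python3 m.py 3 wrist top scene
```

```text
tcp (np.float64(-0.2), np.float64(-232.8)) [ 537.5 -240.3   10.5] t 8.8167
wrist [511. 391.] (array([ 651.8, -303.6]), array([92.8, 77. ]), -4.05) v,u (np.float64(117.9), np.float64(-288.5)) turn off -90.3
wrist [297. 139.] (array([ 543.1, -168.9]), array([106.8,  93.2]), 85.99) v,u (np.float64(0.6), np.float64(-161.2)) turn off -0.2600000000000051
top [385. 247.] (array([ 544. , -143.6]), array([128.2,  88.2]), 86.24) v,u (np.float64(-0.1), np.float64(-135.9)) turn off -0.010000000000005116
scene [252. 403.] (array([ 663.5, -396.1]), array([96.5, 60.7]), 17.61) v,u (np.float64(135.6), np.float64(-380.0)) turn off -68.64
scene [305. 287.] (array([ 544.9, -151.8]), array([138.7,  87.4]), 86.53) v,u (np.float64(1.3), np.float64(-144.0)) turn off 0.28000000000000114
scene [258. 249.] (array([ 410.9, -121.5]), array([82.1, 66.9]), 48.75) v,u (np.float64(-134.4), np.float64(-122.6)) turn off -37.5
```

View pics/wrist_3.png

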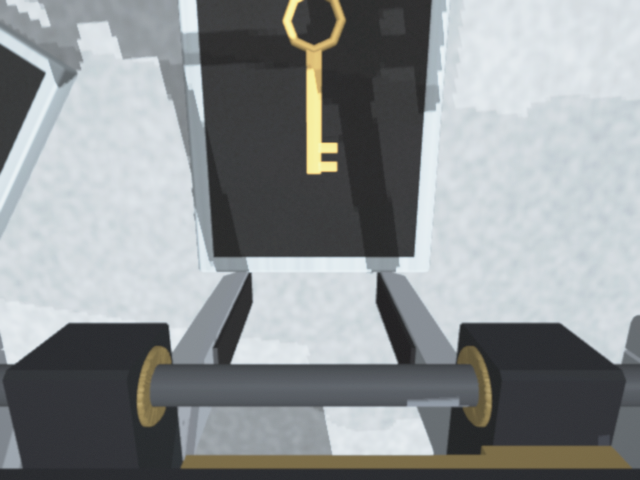

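The wrist view shows both fingertips on the tail edge (240,272)-(385,272), with the plate square and centred. I'll keep pushing.

carry_out:
  increments:
    - {"dp": [0.03, 0, 0], "turn": [0, 0, 0]}
    - {"dp": [0.06, 0, 0], "turn": [0, 0, 0]}
    - {"dp": [0.09, 0, 0], "turn": [0, 0, 0]}
    - {"dp": [0.12, 0, 0], "turn": [0, 0, 0]}
    - {"dp": [0.15, 0, 0], "turn": [0, 0, 0]}
    - {"dp": [0.18, 0, 0], "turn": [0, 0, 0]}
    - {"dp": [0.21, 0, 0], "turn": [0, 0, 0]}
    - {"dp": [0.24, 0, 0], "turn": [0, 0, 0]}

```text
t: 9.63
tcp_pos: [540.1, -204.2, 10.5]
eef_rot: [-0.0, 0.731, 0.682, -0.0]
ft_force: [0.3, -1.2, -1.0]
width: 0.652
finger_force: 0.6
```

carry_out:
  increments:
    - {"dp": [0.03, 0, 0], "turn": [0, 0, 0]}
    - {"dp": [0.06, 0, 0], "turn": [0, 0, 0]}
    - {"dp": [0.09, 0, 0], "turn": [0, 0, 0]}
    - {"dp": [0.12, 0, 0], "turn": [0, 0, 0]}
    - {"dp": [0.15, 0, 0], "turn": [0, 0, 0]}
    - {"dp": [0.18, 0, 0], "turn": [0, 0, 0]}
    - {"dp": [0.21, 0, 0], "turn": [0, 0, 0]}
    - {"dp": [0.24, 0, 0], "turn": [0, 0, 0]}

```text
t: 10.3
tcp_pos: [542.6, -168.5, 10.5]
eef_rot: [0.0, 0.731, 0.682, -0.0]
ft_force: [-0.4, -2.0, -1.1]
width: 0.647
finger_force: 0.6
```

carry_out:
  increments:
    - {"dp": [0.03, 0, 0], "turn": [0, 0, 0]}
    - {"dp": [0.06, 0, 0], "turn": [0, 0, 0]}
    - {"dp": [0.09, 0, 0], "turn": [0, 0, 0]}
    - {"dp": [0.12, 0, 0], "turn": [0, 0, 0]}
    - {"dp": [0.15, 0, 0], "turn": [0, 0, 0]}
    - {"dp": [0.18, 0, 0], "turn": [0, 0, 0]}
    - {"dp": [0.2, 0, 0], "turn": [0, 0, 0]}
    - {"dp": [0.2, 0, 0], "turn": [0, 0, 0]}

```text
t: 10.97
tcp_pos: [544.8, -138.1, 10.5]
eef_rot: [-0.0, 0.731, 0.682, 0.0]
ft_force: [-0.4, 0.9, 0.9]
width: 0.65
finger_force: 0.0
```

```bash
python3 m.py 4 wrist scene
```

```text
tcp (np.float64(0.4), np.float64(-130.3)) [ 544.8 -138.1   10.5] t 10.9667
wrist [526. 389.] (array([ 659.2, -201.2]), array([93., 77.]), -3.99) v,u (np.float64(118.6), np.float64(-185.8)) turn off -90.24
wrist [313. 154.] (array([549.7, -78.6]), array([93.2, 81.9]), -3.96) v,u (np.float64(1.3), np.float64(-70.7)) turn off -90.21
scene [251. 406.] (array([ 663.5, -396.4]), array([96.3, 60.1]), 17.9) v,u (np.float64(135.7), np.float64(-380.3)) turn off -68.35
scene [226. 256.] (array([ 377. , -160.4]), array([95.8, 55.8]), 52.99) v,u (np.float64(-165.7), np.float64(-163.6)) turn off -33.26
```

View pics/wrist_4.png

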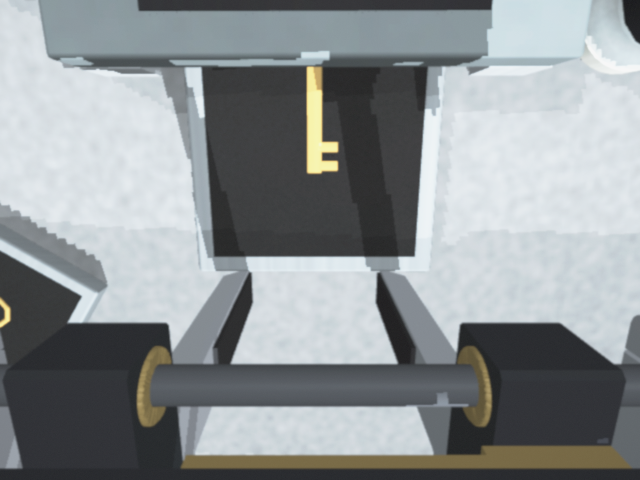

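The wrist view shows the plate under the beam with about equal gaps to the legs (passage x≈95–540 px, plate 190–440 px). I'll push about 36 mm more, then back off and measure.

carry_out:
  increments:
    - {"dp": [0.03, 0, 0], "turn": [0, 0, 0]}
    - {"dp": [0.06, 0, 0], "turn": [0, 0, 0]}
    - {"dp": [0.09, 0, 0], "turn": [0, 0, 0]}
    - {"dp": [0.12, 0, 0], "turn": [0, 0, 0]}
    - {"dp": [0.15, 0, 0], "turn": [0, 0, 0]}
    - {"dp": [0.18, 0, 0], "turn": [0, 0, 0]}
    - {"dp": [0.21, 0, 0], "turn": [0, 0, 0]}
    - {"dp": [0.24, 0, 0], "turn": [0, 0, 0]}

```text
t: 11.73
tcp_pos: [547.3, -102.6, 10.5]
eef_rot: [0.0, 0.731, 0.682, 0.0]
ft_force: [-0.3, -2.9, 1.9]
width: 0.652
finger_force: 1.4
```

carry_out:
  increments:
    - {"dp": [0, 0, 0], "turn": [0, 0, 0]}
    - {"dp": [-0.15, 0, 0], "turn": [0, 0, 0]}
    - {"dp": [-0.35, 0, 0], "turn": [0, 0, 0]}
    - {"dp": [-0.6, 0, 0], "turn": [0, 0, 0]}
    - {"dp": [-0.8, 0, -0.2], "turn": [0, 0, 0]}
    - {"dp": [-1, 0, -0.4], "turn": [0, 0, 0]}
    - {"dp": [-1, 0, -0.6], "turn": [0, 0, 0]}
    - {"dp": [-1, 0, -0.6], "turn": [0, 0, 0]}

```text
t: 12.4
tcp_pos: [537.9, -256.0, 105.5]
eef_rot: [0.003, 0.733, 0.681, 0.001]
ft_force: [-0.1, 0.6, -0.6]
width: 0.651
finger_force: 0.0
```

```bash
python3 m.py 5 wrist top scene >/dev/null
python3 - <<'E'
from h import *
t=cv2.imread("pics/top_5.png")[170:330,250:450]; s=cv2.imread("pics/scene_5.png")[180:330,230:430]
cv2.imwrite("pics/c5.png",np.vstack([cv2.resize(i,(400,300),interpolation=cv2.INTER_CUBIC) for i in (t,s)]))
w=cv2.imread("pics/wrist_5.png"); 
cv2.imwrite("pics/c6.png",np.hstack([cv2.resize(cv2.imread("pics/top_5.png")[170:330,250:410],(400,400),interpolation=cv2.INTER_CUBIC),cv2.resize(w[0:320,160:480],(400,400))]))
E
```

```text
(no output)
```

View pics/c6.png

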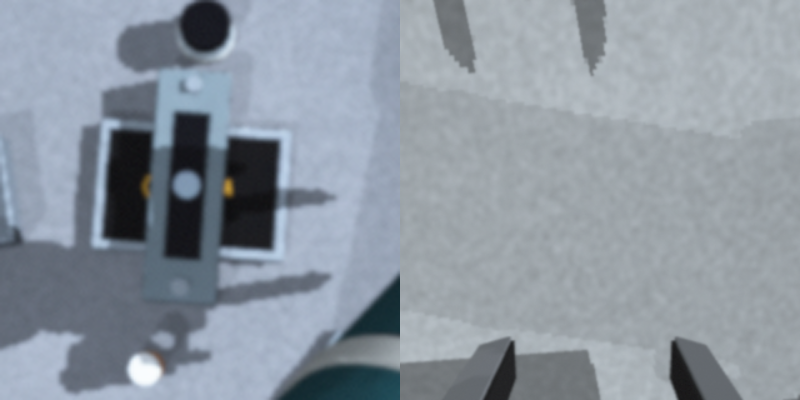

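The left (top-view) crop shows the plate crosswise under the beam, with ends at x≈95 and x≈290 px and the beam at 145–230. Only a small correction may be left. I'll measure the foam and beam edges.

```bash
cat > f.py <<'E'
import sys
from m import *
for n in ("top","scene"):
    c=cam(n); im=cv2.imread(f"pics/{n}_{sys.argv[1]}.png")
    m=(im.max(2)<50).astype(np.uint8)*255
    for k in cv2.findContours(m,cv2.RETR_EXTERNAL,cv2.CHAIN_APPROX_NONE)[0]:
        if cv2.contourArea(k)<100: continue
        for z in (16,42):
            w=ray(c,k[:,0],z)[:,:2]; l=np.c_[(w-B)@V,(w-B)@U]
            if abs(l.mean(0)).max()<90: print(n,z,"v",l[:,0].min().round(1),l[:,0].max().round(1),"u",l[:,1].min().round(1),l[:,1].max().round(1),rect(w))
# outer edges along rows across the beam: gradient peaks in top view
c=cam("top"); g=cv2.imread(f"pics/top_{sys.argv[1]}.png").max(2).astype(np.float32)
for nm,z,s0,s1,vs,ax in (("end-",16,-95,-70,(-25,35),0),("end+",16,70,95,(-25,35),0),("beam-",42,-40,-20,(-85,85),0),("beam+",42,20,40,(-85,85),0),("side-(u+)",16,-65,-45,(42,66),1),("side+(u+)",16,45,65,(42,66),1),("side-(u-)",16,-65,-45,(-66,-42),1),("side+(u-)",16,45,65,(-66,-42),1)):
    out=[]
    for a_ in np.linspace(*vs,13):
        s=np.arange(s0,s1,.25); L=np.c_[np.full_like(s,a_),s] if ax==0 else np.c_[s,np.full_like(s,a_)]
        P=np.c_[B+L[:,:1]*V+L[:,1:]*U,np.full_like(s,z)]; p=proj(c,P).astype(np.float32)
        d=np.gradient(cv2.GaussianBlur(cv2.remap(g,p[None,:,0],p[None,:,1],cv2.INTER_LINEAR),(9,1),2)[0])
        i=np.abs(d).argmax(); out.append((a_,s[i]))
    out=np.array(out); print(nm,np.median(out[:,1]),"spread",out[:,1].std().round(1),"slope deg",np.rad2deg(np.polyfit(out[:,0],out[:,1],1)[0]).round(1))
E
python3 f.py 5
```

```text
tcp (np.float64(-0.2), np.float64(-244.4)) [ 536.8 -251.9  100.1] t 12.55
top 16 v -55.7 -4.1 u -12.5 14.3 (array([523.2,  -5.1]), array([51.6, 26.8]), -3.74)
top 42 v -57.1 -6.9 u -13.1 12.9 (array([521.1,  -6. ]), array([50.1, 26. ]), -3.74)
top 16 v -43.0 43.6 u -72.2 -31.2 (array([549.9, -59.7]), array([86.4, 40.9]), -4.28)
top 42 v -44.7 39.3 u -71.1 -31.3 (array([546.9, -59. ]), array([83.9, 39.7]), -4.28)
top 16 v -43.8 45.2 u 33.5 66.1 (array([557. ,  41.6]), array([89. , 32.5]), -4.02)
top 42 v -45.5 40.9 u 31.5 63.2 (array([553.8,  39.4]), array([86.4, 31.6]), -4.02)
top 16 v 12.3 61.7 u -12.6 13.8 (array([589.8,  -8.8]), array([50.8, 25.1]), 0.04)
top 42 v 9.0 56.9 u -13.2 12.4 (array([585.7,  -9.6]), array([49.3, 24.3]), 0.04)
scene 16 v -42.4 43.8 u -74.9 -25.9 (array([550.4, -58.3]), array([86.3, 48.9]), -3.89)
scene 42 v -22.0 61.6 u -95.2 -47.7 (array([568.1, -80.6]), array([83.6, 47.5]), -3.89)
scene 16 v -8.9 39.0 u 7.5 33.7 (array([569.7,  12.2]), array([47.2, 26. ]), -0.48)
scene 42 v 10.5 57.0 u -15.4 10.1 (array([586.9, -12.3]), array([45.7, 25.2]), -0.48)
scene 16 v -78.0 -26.0 u 7.3 33.7 (array([502.5,  15.9]), array([52. , 26.3]), -3.65)
scene 42 v -56.5 -6.0 u -15.5 10.0 (array([521.6,  -8.7]), array([50.4, 25.5]), -3.65)
end- -74.0 spread 0.5 slope deg 0.4
end+ 76.75 spread 1.6 slope deg -1.0
beam- -30.25 spread 2.1 slope deg 0.3
beam+ 29.75 spread 2.1 slope deg 0.0
side-(u+) -46.25 spread 0.1 slope deg 0.4
side+(u+) 47.25 spread 0.4 slope deg -3.0
side-(u-) -46.25 spread 0.1 slope deg 0.1
side+(u-) 46.25 spread 0.4 slope deg 2.4
```

The plate is 3 mm short along the passage, centred sideways to about 0.4 mm, and square to about 0.3°. I'll go back for a 3 mm nudge (commanded poses chain exactly), then clear.

carry_out:
  increments:
    - {"dp": [0, 0, 0.2], "turn": [0, 0, 0]}
    - {"dp": [0, 0, 0.4], "turn": [0, 0, 0]}
    - {"dp": [0.1, 0, 0.55], "turn": [0, 0, 0]}
    - {"dp": [0.3, 0, 0.6], "turn": [0, 0, 0]}
    - {"dp": [0.5, 0, 0.6], "turn": [0, 0, 0]}
    - {"dp": [0.65, 0, 0.6], "turn": [0, 0, 0]}
    - {"dp": [0.75, 0, 0.6], "turn": [0, 0, 0]}
    - {"dp": [0.8, 0, 0.6], "turn": [0, 0, 0]}

```text
t: 13.22
tcp_pos: [544.6, -129.6, 9.1]
eef_rot: [-0.001, 0.73, 0.683, -0.0]
ft_force: [-0.3, 0.6, 0.3]
width: 0.651
finger_force: 0.0
```

carry_out:
  increments:
    - {"dp": [0.06, 0, 0], "turn": [0, 0, 0]}
    - {"dp": [0.12, 0, 0], "turn": [0, 0, 0]}
    - {"dp": [0.16, 0, 0], "turn": [0, 0, 0]}
    - {"dp": [0.19, 0, 0], "turn": [0, 0, 0]}
    - {"dp": [0.2, 0, 0], "turn": [0, 0, 0]}
    - {"dp": [0.21, 0, 0], "turn": [0, 0, 0]}
    - {"dp": [0.22, 0, 0], "turn": [0, 0, 0]}
    - {"dp": [0.22, 0, 0], "turn": [0, 0, 0]}

```text
t: 13.88
tcp_pos: [547.4, -100.4, 10.5]
eef_rot: [0.0, 0.732, 0.682, -0.0]
ft_force: [0.2, -0.3, 0.6]
width: 0.65
finger_force: 0.0
```

carry_out:
  increments:
    - {"dp": [-0.05, 0, 0], "turn": [0, 0, 0]}
    - {"dp": [-0.15, 0, 0], "turn": [0, 0, 0]}
    - {"dp": [-0.35, 0, 0], "turn": [0, 0, 0]}
    - {"dp": [-0.6, 0, 0], "turn": [0, 0, 0]}
    - {"dp": [-0.8, 0, -0.2], "turn": [0, 0, 0]}
    - {"dp": [-1, 0, -0.4], "turn": [0, 0, 0]}
    - {"dp": [-1, 0, -0.6], "turn": [0, 0, 0]}
    - {"dp": [-1, 0, -0.6], "turn": [0, 0, 0]}

```text
t: 14.55
tcp_pos: [537.8, -254.3, 105.8]
eef_rot: [0.003, 0.733, 0.68, 0.001]
ft_force: [0.9, -0.3, 0.7]
width: 0.648
finger_force: 0.0
```

```bash
python3 m.py 6 top scene >/dev/null; python3 f.py 6
```

```text
tcp (np.float64(-0.0), np.float64(-243.2)) [ 537.1 -250.6  101.4] t 14.65
top 16 v -55.8 -4.1 u -12.6 14.2 (array([523.1,  -5.2]), array([51.7, 26.8]), -4.01)
top 42 v -57.2 -6.9 u -13.2 12.8 (array([520.9,  -6.1]), array([50.2, 26. ]), -4.01)
top 16 v -42.8 43.6 u -70.2 -32.2 (array([550. , -59.1]), array([86.4, 38. ]), -3.68)
top 42 v -44.6 39.3 u -69.2 -32.2 (array([547.1, -58.4]), array([83.9, 36.9]), -3.68)
top 16 v -43.7 46.0 u 33.0 67.3 (array([557.4,  41.9]), array([89.9, 33.8]), -2.41)
top 42 v -45.4 41.6 u 31.0 64.4 (array([554.3,  39.6]), array([87.3, 32.8]), -2.41)
top 16 v 12.8 61.8 u -12.5 13.8 (array([590.9,  -8.8]), array([48.7, 25.1]), 0.04)
top 42 v 9.4 57.0 u -13.1 12.4 (array([586.7,  -9.6]), array([47.2, 24.3]), 0.04)
scene 16 v -41.1 43.8 u -73.5 -25.9 (array([551.1, -57.7]), array([85. , 47.6]), -3.89)
scene 42 v -20.7 61.6 u -93.9 -47.7 (array([568.8, -80. ]), array([82.4, 46.1]), -3.89)
scene 16 v -8.9 39.0 u 7.0 33.3 (array([569.8,  12.1]), array([47.1, 26. ]), -0.2)
scene 42 v 10.5 57.0 u -15.9 9.6 (array([586.9, -12.4]), array([45.7, 25.2]), -0.2)
scene 16 v -78.1 -28.1 u 6.9 33.8 (array([501.4,  15.8]), array([50. , 26.8]), -4.25)
scene 42 v -56.5 -8.1 u -15.9 10.1 (array([520.6,  -8.8]), array([48.5, 26. ]), -4.25)
end- -72.75 spread 0.4 slope deg -0.2
end+ 71.0 spread 2.3 slope deg 3.7
beam- -30.25 spread 1.9 slope deg -0.1
beam+ 29.75 spread 2.6 slope deg -0.0
side-(u+) -46.25 spread 0.1 slope deg 0.2
side+(u+) 47.25 spread 0.4 slope deg -3.1
side-(u-) -46.25 spread 0.1 slope deg 0.1
side+(u-) 46.25 spread 0.4 slope deg 2.4
```

About 1.5 mm remains, so one more small nudge.

carry_out:
  increments:
    - {"dp": [0, 0, 0.2], "turn": [0, 0, 0]}
    - {"dp": [0, 0, 0.4], "turn": [0, 0, 0]}
    - {"dp": [0.1, 0, 0.55], "turn": [0, 0, 0]}
    - {"dp": [0.3, 0, 0.6], "turn": [0, 0, 0]}
    - {"dp": [0.5, 0, 0.6], "turn": [0, 0, 0]}
    - {"dp": [0.65, 0, 0.6], "turn": [0, 0, 0]}
    - {"dp": [0.75, 0, 0.6], "turn": [0, 0, 0]}
    - {"dp": [0.8, 0, 0.6], "turn": [0, 0, 0]}

```text
t: 15.32
tcp_pos: [544.8, -127.3, 9.3]
eef_rot: [-0.001, 0.73, 0.683, -0.0]
ft_force: [-0.4, 0.1, 0.6]
width: 0.648
finger_force: 0.0
```

carry_out:
  increments:
    - {"dp": [0.06, 0, 0], "turn": [0, 0, 0]}
    - {"dp": [0.12, 0, 0], "turn": [0, 0, 0]}
    - {"dp": [0.16, 0, 0], "turn": [0, 0, 0]}
    - {"dp": [0.18, 0, 0], "turn": [0, 0, 0]}
    - {"dp": [0.195, 0, 0], "turn": [0, 0, 0]}
    - {"dp": [0.205, 0, 0], "turn": [0, 0, 0]}
    - {"dp": [0.211, 0, 0], "turn": [0, 0, 0]}
    - {"dp": [0.211, 0, 0], "turn": [0, 0, 0]}

```text
t: 15.98
tcp_pos: [547.5, -98.7, 10.5]
eef_rot: [0.0, 0.732, 0.682, -0.0]
ft_force: [-0.0, -0.6, -0.4]
width: 0.649
finger_force: 0.1
```

carry_out:
  increments:
    - {"dp": [-0.05, 0, 0], "turn": [0, 0, 0]}
    - {"dp": [-0.15, 0, 0], "turn": [0, 0, 0]}
    - {"dp": [-0.35, 0, 0], "turn": [0, 0, 0]}
    - {"dp": [-0.6, 0, 0], "turn": [0, 0, 0]}
    - {"dp": [-0.8, 0, -0.2], "turn": [0, 0, 0]}
    - {"dp": [-1, 0, -0.4], "turn": [0, 0, 0]}
    - {"dp": [-1, 0, -0.6], "turn": [0, 0, 0]}
    - {"dp": [-1, 0, -0.6], "turn": [0, 0, 0]}

```text
t: 16.65
tcp_pos: [537.9, -252.7, 105.8]
eef_rot: [0.003, 0.733, 0.68, 0.001]
ft_force: [0.7, 0.3, 0.9]
width: 0.65
finger_force: 0.0
```

```bash
python3 m.py 7 top scene >/dev/null; python3 f.py 7 | grep -E "top 16|scene 16|tcp"
```

```text
tcp (np.float64(0.0), np.float64(-241.5)) [ 537.2 -249.   101.4] t 16.75
top 16 v -55.7 -4.1 u -12.6 14.3 (array([523.2,  -5.1]), array([51.6, 26.9]), -4.01)
top 16 v -43.0 43.6 u -69.7 -32.2 (array([550., -59.]), array([86.7, 37.3]), -3.25)
top 16 v -43.7 45.2 u 33.1 69.1 (array([556.8,  42.9]), array([88.6, 35.5]), -2.4)
top 16 v 12.3 61.7 u -12.6 13.8 (array([589.8,  -8.8]), array([50.8, 25.1]), 0.04)
scene 16 v -41.1 43.8 u -72.1 -24.9 (array([551.3, -56.6]), array([85. , 46.9]), -2.89)
scene 16 v -8.9 39.0 u 7.5 33.7 (array([569.7,  12.2]), array([47.2, 26. ]), -0.48)
scene 16 v -41.3 44.6 u 52.0 64.9 (array([558.4,  50.1]), array([85.8, 12.5]), -2.66)
scene 16 v -78.1 -26.0 u 6.9 33.9 (array([502.5,  15.7]), array([52.2, 26.8]), -4.25)
```

View pics/top_7.png

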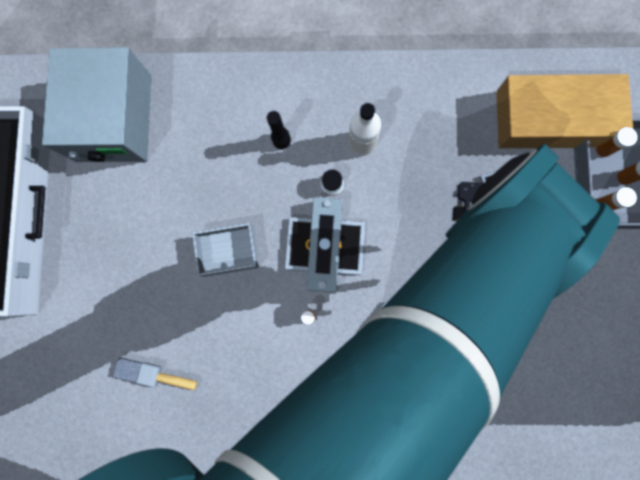

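The top view shows the plate square under the bridge at (325,246), with its ends sticking out equally. The box, jar and vial are unmoved and the hand is clear, so I'll hand in.

```bash
python3 -c "
from station import *
print(hand_in())"
```

```text
the job is handed in; nothing more can be done
None
```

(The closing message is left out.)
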